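Unlock and close the weight drawer

ROBOT

A 7-joint arm with a two-finger parallel gripper is mounted at the origin on the work surface. World frame = base frame: x ahead of the robot, y to its left, z up, the work surface at z = 0. Lengths are in m, angles in rad, forces in N, time in s.
With the tool pointing down it reaches from about 0.4 to 0.875 m from the base axis. Payload 19.3 kg.
Tool frame: the origin (TCP) lies on the centre line of the jaws, within the pads' length; the fingertips stand 11 mm ahead of it and the grasp point (between the pads) lies 8 mm behind it; y points along the fingers, x is the direction in which the jaws open and shut, and the axes are right-handed (so a half turn about y gives the same grasp; the last joint's range is limited). The gripper opens to 85 mm and grips with 20 to 120 N. Pads are 22 mm wide; open, the fingers measure 114 mm over their backs; the gripper's body (76 mm by 85 mm) begins 54 mm behind the grasp point. The pads swing forward as they close: fully open they stand 13 mm farther back than shut.
Start: joints at [1.039, 0.521, -0.036, 1.599, 0.021, 1.021, -0.113], TCP at [0.278, -0.56, 0.242] pointing down, gripper open.
Joint ranges: [-2.91, 2.91], [-0.3, 2.13], [-1.5, 1.42], [0.17, 2.43], [-1.26, 4.41], [0.16, 1.93], [-2.52, 2.52]. Speed limits (rad/s): [1.89, 1.89, 2.39, 2.39, 3.01, 3.01, 3.01].

INTERFACE

Orientations are given as [roll, pitch, yaw] about the fixed x, y, z axes, in that order (R = Rz(yaw) Ry(pitch) Rx(roll)).
In Python, from workcell import monitor, cams, bot gives the robot as it stands.
- The arm moves only by the tool send_rows, never from a script. Its argument "series" is text: rows parted by semicolons, each of 7 numbers parted by spaces: the turn, a rotation vector about the tool's x, y, z in rad, then the shift along the tool's x, y, z in mm, then the opening, from 0 (shut) to 1 (fully open). In form: ax ay az tx ty tz claw; .... A call has 1 to 20 rows; each row is the pose to reach, as a shift and turn from the pose commanded when the call began, along the tool's axes at that moment; what a row does not reach only later rows make up. A row lasts 1/12 s, in which the tool goes at most 41.7 mm and 7.16 degrees, less where a joint would pass 70% of its speed; a pose out of reach is approached as far as the arm can. A call with a gripper value outside its range is refused whole. The fingers move at their own pace and stop on an object; "force" is the grip in N (left out, the last holds). Time passes only in rows, so rows that repeat a pose let the fingers close. It gives the time, the measured TCP pose, the force and the opening at its end, in the units of the state.
- monitor.observe(): the state, without advancing time (a new reading comes with each control period).
- cams.grab_frame(name): name is "scene" or "top" or "wrist"; returns the picture (384x512x3 uint8, red, green, blue); there is no depth.
- cams.get_calibration(name): a dict with "mtx" (3x3 intrinsics, pixels), "origin" and "attitude" of the camera in the world. Camera axes: x right, y down, z forward; pixel columns grow to the right and rows downward; lengths in m; the calibration is good to about 2 mm. A picture is of the moment at which its call begins: read the wrist's pose just before it. get_calibration takes no time and is no camera call; for the wrist camera it gives the pose at the moment of the call.
- bot.job_done(): hands the job in, once; it reports no verdict.
The state is a dict: "clock": time; "qpos": joint angles; "qd": joint speeds; "joint_efforts": joint torques, N m; "position": TCP position; "tool_rot": TCP orientation; "force": force on the tool from outside, world axes, zero at the start; "moment": the same for the moment, N m; "grip_width": finger opening in m.
Only numpy, scipy, OpenCV 4.12 (cv2) and the standard library are available. Lean on these libraries where they do the work, as an engineer would, in place of code of your own. Each camera call takes 0.05 s, during which the arm holds its last target.

TASK

The drawer of surcharge weights is locked out at full extension. Find the release catch that lies in a recess somewhere along the top edge of the drawer's left side rail, press it down and keep it down while you start the drawer inwards off its lock, then push the drawer gently and fully home, with its weights still lying in place. Don't force the lock, and leave the things on and around the drawer unit where they stand.

Things in the scene. Friction and masses are not known exactly. Their poses are not given: they have to be found in the camera images.
- cabinet_front (a point): Middle of the top front edge of a fixed blue steel bench-top drawer unit, 290 mm wide (its y), 260 mm deep (its x), 135 mm high: this point is 135 mm above the bench, over the front opening. The cabinet's axes: x points from the opening to its back, away from the robot; y to the left as seen facing the front; z up.
- tray (a joint): How far the single drawer has gone in, m: 0 = fully out, locked (gives under 2 mm); 0.180 = fully home, the back of its front panel against the cabinet. It slides along the cabinet's +x. Unlocked it runs on ball slides with about 3 N of friction and stays where it is left; with its load it weighs about 8 kg.
- catch (a joint): How far the release catch is pressed straight down, m: 0 = up, 0.010 = at its stop. Sprung: about 2.5 N to start, 5.5 N at the stop. The drawer is unlocked while it is 5 mm or more down. Once the drawer has gone in 5 mm or more the catch may be let go and the drawer stays free (the catch may stay down until about 20 mm, then springs up).
- rail_front (a point): Front end of the top edge of the drawer's left side rail, mid-width, where it meets the back of the front panel (which rises 17 mm above the edge just ahead). Moves with the drawer; axes as the cabinet's. The edge, bare steel 28 mm wide, runs from here along +x, level, 95 mm above the bench, and is unbroken but for one recess.
- rail_back (a point): Point on the same edge 180 mm behind rail_front; with the drawer out it lies at the cabinet's opening, whose top stands 40 mm above the edge. The recess: the edge is cut away over its full width for 44 mm; its middle lies 60 to 127 mm behind rail_front, differing per drawer. Its floor, 8 mm down, is the flat steel top of the catch, filling the recess. The drawer can be pushed by the recess's end wall.
- front_face (a point): Centre of the outer face of the drawer's front panel: flat blue steel, 290 mm wide, from 12 to 112 mm above the bench, 30 mm thick, facing the cabinet's -x, with a flush dark pull (nothing stands out). Moves with the drawer; axes as the cabinet's. With the drawer home it lies 30 mm in front of the cabinet's opening.
- tray_floor (a point): Point on the drawer's floor (30 mm above the bench) on which the weights are centred; moves with the drawer. The well between the rails is 200 mm wide and 190 mm long.
- weight_low_mid (a point): Centre of the lower of two stacked dark steel surcharge weights lying in the drawer: rings of 149 mm outside and 54 mm inside diameter, 20 mm thick, about 2 kg each.
- weight_top_mid (a point): Centre of the upper one of the two weights; the stack reaches 70 mm above the bench, below the rails' edges.
- dial_stand: Bystander: dial gauge on a post with a heavy foot (60 by 50 mm), 195 mm tall, standing on the cabinet's top, near its middle, its gauge towards the cabinet's back. Origin: centre of its underside.
- collar: Bystander: yellow-zinc mould collar, a ring of 162 mm diameter, 55 mm high, with two lugs, on the bench to the left of the drawer. Origin: centre of its underside.
- tin_a: Bystander: lidded aluminium sample tin, 71 mm diameter, 54 mm high, on the bench to the right of the drawer. Origin: centre of its underside.
- tin_b: Bystander: second tin, like the first.

How it is judged:
On the way, in this order (a step that is already met when the one before it is completed fails the run):
1. the release catch is pressed far enough down while the drawer is still out (value of joint catch above 0.0035 m and value of joint tray below 0.015 m), for 0.02 s.
2. the drawer comes off its lock and moves in by 20 mm (value of joint tray above 0.02 m), for 0.05 s.
At the end, for the whole second after the job is handed in: The drawer is home to within 4 mm and at rest, the catch has sprung back up (within 2 mm), and both weights still lie stacked in the drawer within 20 mm of where they lay in it (value of joint tray above 0.176 m and velocity of joint tray between -0.01 and 0.01 m/s and value of joint catch below 0.002 m and horizontal distance between each of weight_low_mid, weight_top_mid and tray_floor below 0.02 m and z of weight_top_mid in the frame of tray_floor between 0.025 and 0.035 m); the robot touches nothing.
It fails at once if the drawer is slammed: moving faster than 0.25 m/s (velocity of joint tray above 0.25 m/s).
It fails at once if the drawer or its catch is forced: pressed with more than 80 N (contact force between the arm and tray above 80 N).
It fails at once if the dial stand, collar or a tin is moved by more than 30 mm (distance of any of dial_stand, collar, tin_a, tin_b from where it was at the start of the episode above 0.03 m).
It fails at once if the dial stand is knocked over (angle between dial_stand's own z axis and vertical above 0.5 rad).
It also fails if it takes over 66 s, if anything falls off the work surface, if the arm or the gripper's body presses on something with over 40 N, if the wrist force passes 120 N, or if a joint passes its speed limit or range.

## Working session

There is one attempt and no reset: what is moved stays moved. The work goes in short steps, Python scripts to look and compute and a tool call to move; the robot and the scene stay as the last step left them, time stands still between calls to the robot, and variables do not carry over. Pictures are saved under pics/ and viewed, and the job is handed in when it is done.

Besides the shell and the picture viewer there is one more tool, called after "Emit:" as name(argument=value, ...), one argument or row to a line, values as JSON. send_rows: Moves the arm, as the interface text tells. Its arguments: {"type":"object","properties":{"series":{"type":"string"},"force":{"type":"number"}},"required":["series"]}

```bash
ls; mkdir -p pics
python3 - <<'E'
from workcell import monitor,cams,bot
import cv2
print(monitor.observe())
for n in ["scene","top","wrist"]:
    print(n,cams.get_calibration(n))
    cv2.imwrite(f"pics/{n}0.png",cams.grab_frame(n)[:,:,::-1])
E
```

```text
pics
{'clock': 0.0, 'qpos': array([ 1.03878288,  0.5220314 , -0.03628662,  1.60004503,  0.02120876,
        1.02108601, -0.11277835]), 'qd': array([ 0.00014642, -0.00022284, -0.00202602,  0.0007696 , -0.00051751,
        0.00019988, -0.00215009]), 'joint_efforts': array([ 3.88386725e-04, -9.27108836e+01,  1.98023781e+00, -3.69931269e+01,
        1.78847043e-02,  8.12575308e-03, -5.21551647e-05]), 'position': array([ 0.27827235, -0.55924931,  0.24170209]), 'tool_rot': array([-1.57090941e+00,  1.17942641e-03, -1.10900138e+00]), 'force': array([-0.80128841, -0.44513143,  0.04236381]), 'moment': array([-0.01589032,  0.01433469, -0.03688972]), 'grip_width': 0.08567581368211431}
scene {'mtx': array([[495.67384381,   0.        , 256.09378352],
       [  0.        , 495.67384381, 189.07871728],
       [  0.        ,   0.        ,   1.        ]]), 'origin': array([1.0675689 , 0.74904103, 0.83578867]), 'attitude': array([-2.27645724e+00,  2.14134399e-05,  2.58950075e+00])}
top {'mtx': array([[453.13727048,   0.        , 257.29336944],
       [  0.        , 453.13727048, 190.41194241],
       [  0.        ,   0.        ,   1.        ]]), 'origin': array([0.46834652, 0.00712784, 1.26417663]), 'attitude': array([-3.00214906,  0.03131833, -1.59500688])}
wrist {'mtx': array([[332.73896322,   0.        , 253.38983131],
       [  0.        , 332.73896322, 181.92894895],
       [  0.        ,   0.        ,   1.        ]]), 'origin': array([ 0.35125175, -0.52236043,  0.37345681]), 'attitude': array([ 2.82595494e+00,  7.86691816e-04, -1.10899689e+00])}
```

View pics/scene0.png

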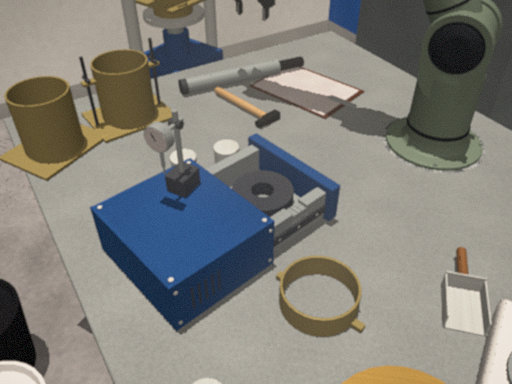

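View pics/top0.png

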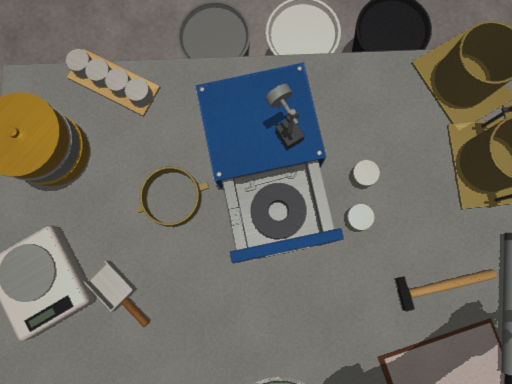

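View pics/wrist0.png

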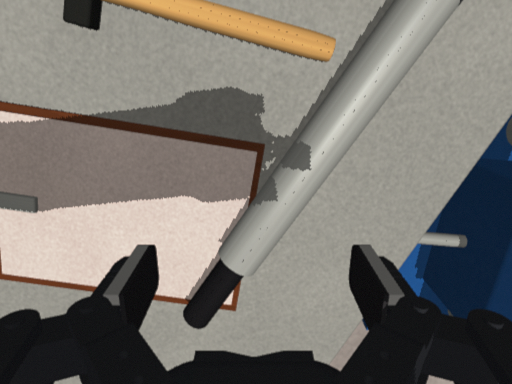

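The top view shows the cabinet at about (262,125), with the drawer front panel from (231,255) to (342,236). The left rail runs from (240,248) to (228,183) and has marks near (236,215). I'll enlarge that area.

Run:
```python
import cv2
a=cv2.imread("pics/top0.png")
cv2.imwrite("pics/top0c.png",cv2.resize(a[155:275,190:350],None,fx=5,fy=5,interpolation=cv2.INTER_CUBIC))
a=cv2.imread("pics/scene0.png")
cv2.imwrite("pics/scene0c.png",cv2.resize(a[130:280,210:350],None,fx=4,fy=4,interpolation=cv2.INTER_CUBIC))
```

```text
(no output)
```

View pics/top0c.png

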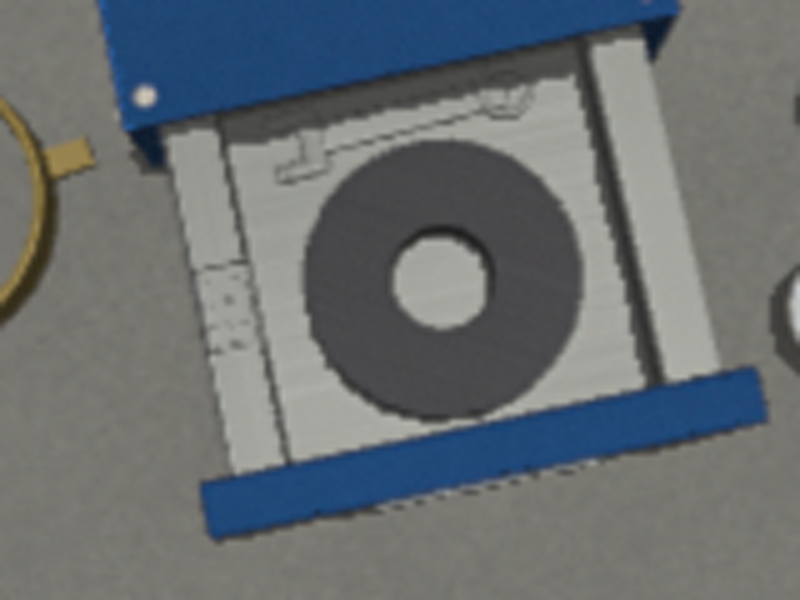

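View pics/scene0c.png

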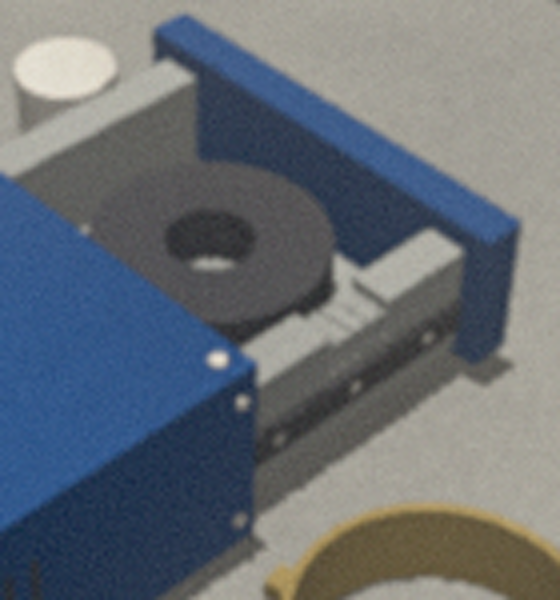

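The top crop shows the recess in the left rail between crop rows 265 and 352, with its middle near (226,308). The panel's back top edge runs from (203,487) to (758,368), and its front edge from (210,540) to (767,420). In the scene crop the recess is at about (350,310).

```bash
cat > h.py <<'E'
import numpy as np
from workcell import monitor,cams,bot
from scipy.spatial.transform import Rotation as R
import cv2
def ray(name,u,v,z,cal=None):
    c=cal or cams.get_calibration(name)
    d=R.from_euler('xyz',c["attitude"]).as_matrix()@np.linalg.inv(c["mtx"])@[u,v,1]
    o=np.array(c["origin"]); return o+d*(z-o[2])/d[2]
def proj(name,p,cal=None):
    c=cal or cams.get_calibration(name)
    q=c["mtx"]@(R.from_euler('xyz',c["attitude"]).as_matrix().T@(np.array(p)-c["origin"])); return q[:2]/q[2]
E
python3 - <<'E'
from h import *
def t(x,y,z): return ray("top",190+(x+.5)/5-.5,155+(y+.5)/5-.5,z)
P={k:t(*v) for k,v in dict(bl=(203,487,.112),br=(758,368,.112),fl=(210,540,.112),fr=(767,420,.112),cl=(123,128,.135),cr=(678,8,.135),
 r0l=(198,267,.095),r0r=(246,262,.095),r1l=(212,355,.095),r1r=(262,347,.095),rfl=(232,475,.095),rfr=(285,463,.095),rbl=(165,135,.095),rbr=(215,125,.095)).items()}
for k,v in P.items(): print(k,v.round(4))
def s(x,y,z): return ray("scene",210+(x+.5)/4-.5,130+(y+.5)/4-.5,z)
print("scene panel top left corners",s(520,225,.112),s(490,243,.112),s(185,13,.112),"cabcorner",s(253,370,.135))
print("recess walls top-outer",s(390,310,.095), s(330,345,.095))
for a,b in (("bl","br"),("fl","fr"),("cl","cr")):
    d=P[a]-P[b]; print(np.linalg.norm(d), np.degrees(np.arctan2(-d[0],d[1])))
E
```

```text
bl [0.4759 0.1115 0.112 ]
br [ 0.5286 -0.1702  0.112 ]
fl [0.4494 0.1084 0.112 ]
fr [ 0.5024 -0.1734  0.112 ]
cl [0.657  0.1472 0.135 ]
cr [ 0.7103 -0.1354  0.135 ]
r0l [0.5893 0.1139 0.095 ]
r0r [0.5913 0.0889 0.095 ]
r1l [0.5435 0.1073 0.095 ]
r1r [0.5469 0.0814 0.095 ]
rfl [0.4818 0.0981 0.095 ]
rfr [0.4872 0.0707 0.095 ]
rbl [0.6593 0.1301 0.095 ]
rbr [0.6638 0.1038 0.095 ]
scene panel top left corners [0.45481179 0.11559369 0.112     ] [0.47909018 0.11907044 0.112     ] [ 0.5044795  -0.16619717  0.112     ] cabcorner [0.6613443  0.15423355 0.135     ]
recess walls top-outer [0.54780934 0.12026083 0.095     ] [0.5920595 0.1259328 0.095    ]
0.28662700863705076 10.593464471743724
0.2867743920743693 10.651021091339711
0.2876239856169015 10.679728418613148
```

Emit:
send_rows(
  series="0 -0.1 0 -30 0 36 0;0 -0.2 0 -60 0 72 0;0 -0.3 0 -90 0 108 0;0 -0.4 0 -115 0 138 0;0 -0.5 0 -140 0 170 0;0 -0.6 0 -165 0 200 0;0 -0.7 0 -190 0 230 0;0 -0.8 0 -215 0 260 0;0 -0.9 0 -240 0 290 0;0 -1.0 0 -265 0 320 0;0 -1.1 0 -290 0 350 0;0 -1.2 0 -315 0 380 0;0 -1.295 0 -340 0 410 0;0 -1.295 0 -365 0 440 0;0 -1.295 0 -390 0 470 0;0 -1.295 0 -415 0 500 0;0 -1.295 0 -440 0 530 0;0 -1.295 0 -462 0 556 0;0 -1.295 0 -462 0 556 0;0 -1.295 0 -462 0 556 0",
  force=20,
)

```text
clock: 1.82
position: [0.5703, 0.1038, 0.2418]
tool_rot: [-1.57, 0.001, 0.189]
force: [0.1, -0.8, 0.1]
grip_width: 0.0002
```

Run:
```python
from h import *
s=monitor.observe(); print(s)
c=cams.get_calibration("wrist");print(c)
f=cams.grab_frame("wrist")[:,:,::-1]
cv2.imwrite("pics/w1.png",f)
cv2.imwrite("pics/w1b.png",cv2.resize(f,None,fx=1.5,fy=1.5,interpolation=cv2.INTER_CUBIC))
```

```text
{'clock': 1.8167, 'qpos': array([ 0.08581598,  0.49102881, -0.51759518,  1.70379172,  0.27607759,
        1.02073096, -0.33756205]), 'qd': array([ 0.0474634 , -0.02160754,  0.02540268,  0.02725331,  0.00110522,
       -0.00117393,  0.01617378]), 'joint_efforts': array([ -4.69154477, -84.15621042, -10.1907447 , -37.36770272,
        -0.14211772,  -0.12582259,  -0.52533058]), 'position': array([0.57031342, 0.10384359, 0.2417517 ]), 'tool_rot': array([-1.56995557e+00,  7.21576723e-04,  1.89111261e-01]), 'force': array([ 0.10768859, -0.80189135,  0.07860202]), 'moment': array([-0.05339939, -0.00498202, -0.03729161]), 'grip_width': 0.0001748874958803745}
{'mtx': array([[332.73896322,   0.        , 253.38983131],
       [  0.        , 332.73896322, 181.92894895],
       [  0.        ,   0.        ,   1.        ]]), 'origin': array([0.5568848 , 0.18362407, 0.37348325]), 'attitude': array([2.82627456e+00, 1.61046301e-04, 1.89112756e-01])}
```

View pics/w1b.png

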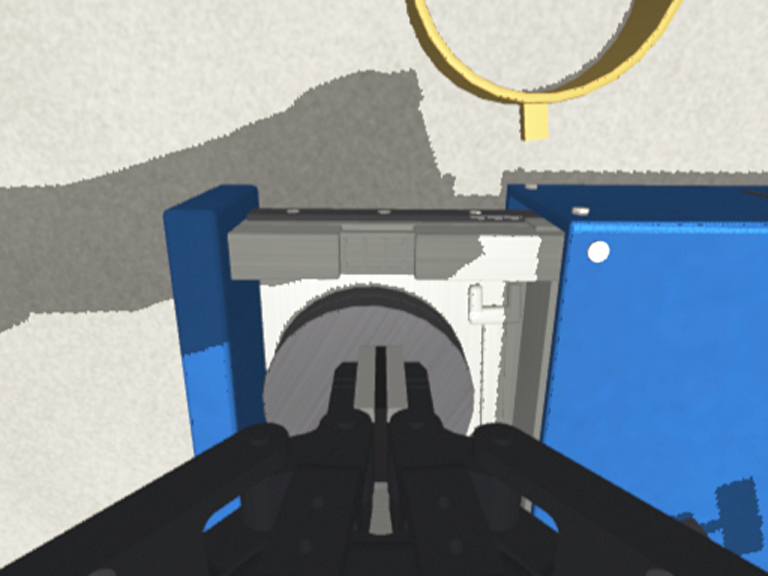

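The wrist view shows the rail clearly. Its front end is at enlarged (229,252), the recess spans columns 340–415 and rows 233–277 with its middle near (377,254), and the fingertips are at (380,350).

Run:
```python
from h import *
def w(x,y,z): return ray("wrist",(x+.5)/1.5-.5,(y+.5)/1.5-.5,z)
a=np.radians(10.65);X=np.array([np.cos(a),np.sin(a),0]);Y=np.array([-X[1],X[0],0])
P=dict(f_out=(230,235,.095),f_in=(232,279,.095),r0o=(340,232,.095),r0i=(340,277,.095),r1o=(414,232,.095),r1i=(415,278,.095),bo=(563,235,.095),bi=(558,279,.095),cab=(572,226,.135),pn=(258,187,.112))
for k,v in P.items():
    p=w(*v);print(k,p.round(4),"cab xy",round(p@X*1e3,1),round(p@Y*1e3,1))
s=monitor.observe()
print("tcp",s["position"]@X,s["position"]@Y)
Rt=R.from_euler('xyz',s["tool_rot"]).as_matrix()
tip=s["position"]+Rt[:,1]*.011
print("tip px",proj("wrist",tip)*1.5)
m=(w(340,254,.095)+w(414,255,.095))/2
print("target mid",m, Rt.T@(m-s["position"]))
for k,v in dict(f_out=(230,235,.095),r0o=(340,232,.095),r1o=(414,232,.095)).items():
    print(proj("top",w(*v)),proj("scene",w(*v)))
```

```text
f_out [0.4848 0.099  0.095 ] cab xy 494.8 7.7
f_in [0.4885 0.0726 0.095 ] cab xy 493.5 -18.9
r0o [0.5465 0.1125 0.095 ] cab xy 557.8 9.6
r0i [0.5508 0.0857 0.095 ] cab xy 557.2 -17.6
r1o [0.588  0.1204 0.095 ] cab xy 600.1 9.6
r1i [0.5943 0.0933 0.095 ] cab xy 601.4 -18.1
bo [0.6722 0.1345 0.095 ] cab xy 685.5 7.9
bi [0.6773 0.1084 0.095 ] cab xy 685.6 -18.7
cab [0.6586 0.1465 0.135 ] cab xy 674.4 22.2
pn [0.5012 0.1325 0.112 ] cab xy 517.0 37.6
tcp 0.579209354428562 -0.005061167604059519
tip px [374.58600832 374.17816182]
target mid [0.56971891 0.10327668 0.095     ] [-8.40461938e-05  1.46816963e-01  1.27438807e-03]
[235.60893662 248.39339027] [323.93367225 192.02278945]
[229.99426576 224.4913968 ] [305.54271072 204.89514349]
[226.71986702 208.56426473] [292.17991609 213.70135845]
```

The recess middle is at (579, -4.5) mm in the cabinet-aligned axes and the TCP is at (579, -5), so they line up. I'll descend to just inside the recess.

Emit:
send_rows(
  series="0 0 0 0 25 0 0;0 0 0 0 50 0 0;0 0 0 0 75 0 0;0 0 0 0 95 0 0;0 0 0 0 110 0 0;0 0 0 0 120 0 0;0 0 0 0 127 0 0;0 0 0 0 131 0 0;0 0 0 0 135 0 0;0 0 0 0 138 0 0;0 0 0 0 138 0 0;0 0 0 0 138 0 0",
)

```text
clock: 2.87
position: [0.5706, 0.1018, 0.1047]
tool_rot: [-1.571, -0.0, 0.186]
force: [-0.9, 1.1, 0.1]
grip_width: 0.0002
```

Run:
```python
from h import *
f=cams.grab_frame("wrist")[:,:,::-1]
cv2.imwrite("pics/w2.png",cv2.resize(f,None,fx=1.5,fy=1.5,interpolation=cv2.INTER_CUBIC))
s=monitor.observe(); print(s["position"],s["force"],s["tool_rot"])
```

```text
[0.57061466 0.10184327 0.10471465] [0.01704845 0.07797121 0.03977087] [-1.57078327e+00 -5.90710985e-04  1.85901127e-01]
```

View pics/w2.png

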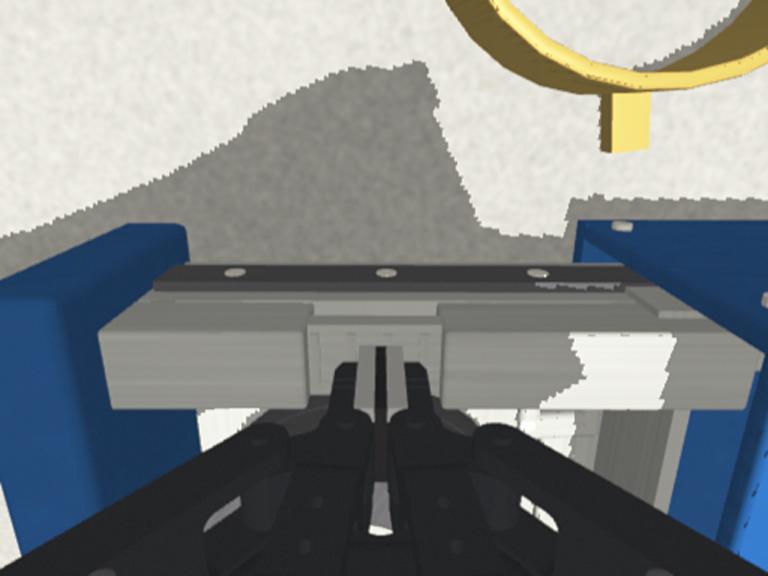

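The fingertips at (380,350) are centred in the recess (columns 310–440). Now I'll press the catch in small steps.

Emit:
send_rows(
  series="0 0 0 0 2 0 0;0 0 0 0 4 0 0;0 0 0 0 6 0 0;0 0 0 0 8 0 0;0 0 0 0 9 0 0;0 0 0 0 10 0 0;0 0 0 0 10 0 0;0 0 0 0 10 0 0;0 0 0 0 10 0 0",
)

```text
clock: 3.67
position: [0.5705, 0.1018, 0.0944]
tool_rot: [-1.571, -0.0, 0.186]
force: [-0.6, -0.4, 3.4]
grip_width: -0.0001
```

Emit:
send_rows(
  series="0 0 0 0 1 0 0;0 0 0 0 2 0 0;0 0 0 0 3 0 0;0 0 0 0 4 0 0;0 0 0 0 4.5 0 0;0 0 0 0 4.5 0 0;0 0 0 0 4.5 0 0;0 0 0 0 4.5 0 0",
)

```text
clock: 4.33
position: [0.5704, 0.1018, 0.0898]
tool_rot: [-1.571, -0.0, 0.186]
force: [-0.7, -0.9, 4.3]
grip_width: -0.0001
```

The catch is about 7 mm down at 4.3 N. Next I'll ease forward to the recess's end wall.

Emit:
send_rows(
  series="0 0 0 1.5 0 0 0;0 0 0 3 0 0 0;0 0 0 4.5 0 0 0;0 0 0 6 0 0 0;0 0 0 7.5 0 0 0;0 0 0 9 0 0 0;0 0 0 10.5 0 0 0;0 0 0 12 0 0 0;0 0 0 13 0 0 0;0 0 0 13 0 0 0;0 0 0 13 0 0 0",
)

```text
clock: 5.25
position: [0.5836, 0.1042, 0.09]
tool_rot: [-1.571, -0.001, 0.186]
force: [-0.3, -1.3, 4.8]
grip_width: -0.0
```

Run:
```python
from h import *
f=cams.grab_frame("wrist")[:,:,::-1]
cv2.imwrite("pics/w3.png",cv2.resize(f,None,fx=1.5,fy=1.5,interpolation=cv2.INTER_CUBIC))
s=monitor.observe(); print(s["position"],s["force"],s["tool_rot"])
```

```text
[0.58358821 0.10427243 0.0899733 ] [ 0.82137806 -1.48423947  4.85990827] [-1.57067275e+00 -9.51242402e-04  1.85878755e-01]
```

View pics/w3.png

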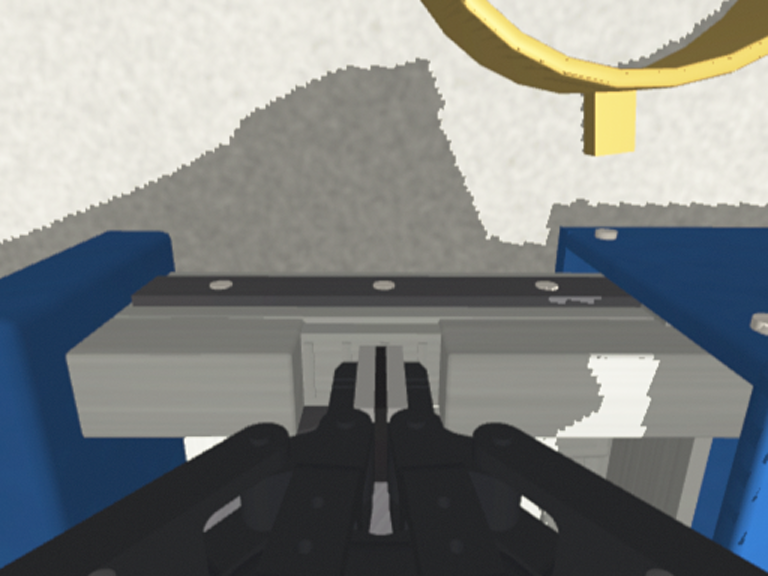

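Run:
```python
from h import *
def w(x,y,z): return ray("wrist",(x+.5)/1.5-.5,(y+.5)/1.5-.5,z)
a=np.radians(10.65);X=np.array([np.cos(a),np.sin(a),0]);Y=np.array([-X[1],X[0],0])
for k,v in dict(r1o=(440,321,.095),r0o=(302,321,.095),r0i=(297,436,.095),r1i=(443,436,.095),f=(67,355,.095),f2=(85,436,.095)).items():
    p=w(*v);print(k,p@X*1e3,p@Y*1e3)
s=monitor.observe();print(s["position"]@X,s["position"]@Y)
```

```text
r1o 611.0374337935643 20.278033118999243
r0o 573.0055336612037 20.301940519524294
r0i 569.6937473490566 -17.014632530951687
r1i 613.3236525271832 -17.06187720366529
f 506.2940073874874 9.937293484415054
f2 506.42312394874335 -16.946119893055027
0.5928060712957994 -0.005376100606851763
```

The drawer has come off its lock and is about 12 mm in. I'll continue inwards gently.

Emit:
send_rows(
  series="0 0 0 2 0 0 0;0 0 0 4 0 0 0;0 0 0 6 0 0 0;0 0 0 8 0 0 0;0 0 0 10 0 0 0;0 0 0 12 0 0 0;0 0 0 14 0 0 0;0 0 0 16 0 0 0;0 0 0 18 0 0 0;0 0 0 20 0 0 0;0 0 0 22 0 0 0;0 0 0 24 0 0 0;0 0 0 26 0 0 0;0 0 0 26 0 0 0;0 0 0 26 0 0 0",
)

```text
clock: 6.55
position: [0.6095, 0.1092, 0.09]
tool_rot: [-1.571, -0.002, 0.186]
force: [2.7, 0.3, 4.6]
grip_width: -0.0001
```

Run:
```python
from h import *
f=cams.grab_frame("wrist")[:,:,::-1]
cv2.imwrite("pics/w4.png",cv2.resize(f,None,fx=1.5,fy=1.5,interpolation=cv2.INTER_CUBIC))
s=monitor.observe(); print(s["position"],s["force"],s["tool_rot"])
```

```text
[0.60942077 0.10914862 0.09006332] [2.22139133 1.31717652 4.62830882] [-1.5705528  -0.00157654  0.18585626]
```

View pics/w4.png

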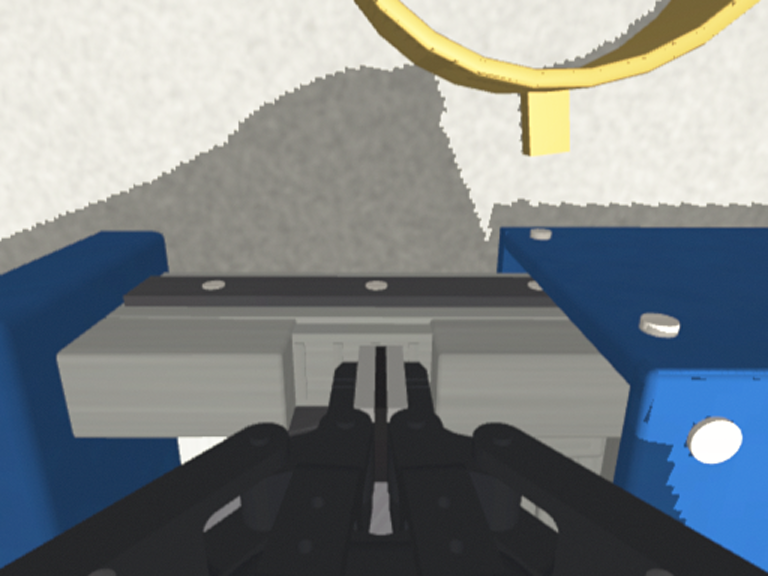

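The drawer is now about 37 mm in and still in contact with the fingers. I'll lift, go back over the front panel and come down ahead of its face.

Emit:
send_rows(
  series="0 0 0 -1 -5 0 0;0 0 0 -1 -20 0 0;0 0 0 -1 -45 0 0;0 0 0 -1 -70 0 0;0 0 0 -1 -90 0 0;0 0 0 -10 -100 -5 0;0 0 0 -30 -100 -10 0;0 0 0 -55 -100 -15 0;0 0 0 -80 -100 -20 0;0 0 0 -105 -100 -25 0;0 0 0 -130 -100 -25 0;0 0 0 -150 -100 -25 0;0 0 0 -163 -100 -25 0;0 0 0 -163 -100 -25 0;0 0 0 -163 -100 -25 0",
)

```text
clock: 7.85
position: [0.4524, 0.0537, 0.1898]
tool_rot: [-1.571, 0.0, 0.186]
force: [0.5, -0.1, 1.1]
grip_width: -0.0
```

Run:
```python
from h import *
f=cams.grab_frame("wrist")[:,:,::-1]
cv2.imwrite("pics/w5.png",cv2.resize(f,None,fx=1.5,fy=1.5,interpolation=cv2.INTER_CUBIC))
s=monitor.observe(); print(s["position"],s["force"],s["tool_rot"],s["qpos"])
```

```text
[0.45308312 0.05398749 0.18978337] [-0.05571112 -0.41248279  0.07761969] [-1.57098212e+00 -4.10565017e-05  1.85626243e-01] [ 0.18479341  0.37130842 -0.53793062  2.06127346  0.26893397  0.77590226
 -0.33123439]
```

View pics/w5.png

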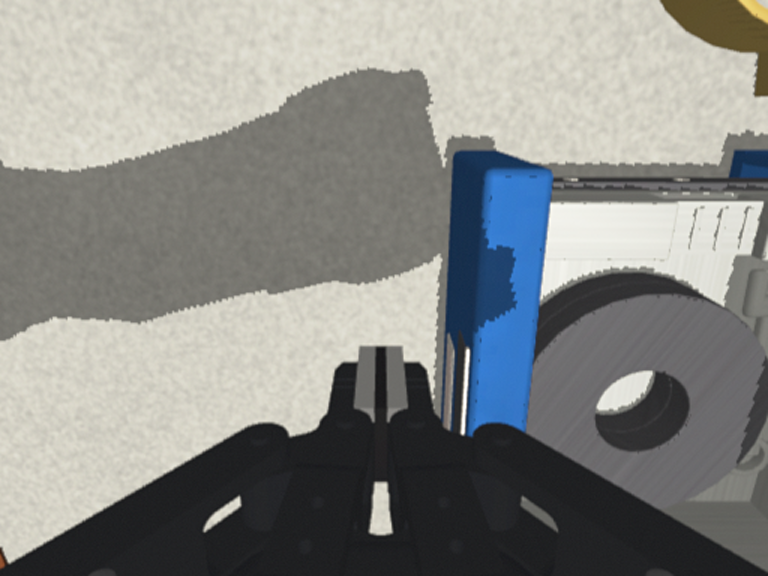

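Run:
```python
from h import *
def w(x,y,z): return ray("wrist",(x+.5)/1.5-.5,(y+.5)/1.5-.5,z)
a=np.radians(10.65);X=np.array([np.cos(a),np.sin(a),0]);Y=np.array([-X[1],X[0],0])
for v in ((485,180,.112),(470,420,.112),(549,190,.112)):
    p=w(*v);print(p@X*1e3,p@Y*1e3)
s=monitor.observe();print(s["position"]@X,s["position"]@Y)
```

```text
500.63374463878785 22.517058572406274
500.8595281609597 -93.76841875970815
527.706414151288 18.355248790783037
0.45525588588210364 -0.030676333503550483
```

Emit:
send_rows(
  series="0 0 0 0 20 0 0;0 0 0 0 45 0 0;0 0 0 0 70 0 0;0 0 0 0 90 0 0;0 0 0 0 100 0 0;0 0 0 0 104 0 0;0 0 0 3 104 0 0;0 0 0 6 104 0 0;0 0 0 9 104 0 0;0 0 0 12 104 0 0;0 0 0 14 104 0 0;0 0 0 14 104 0 0",
)

```text
clock: 8.9
position: [0.4677, 0.057, 0.0863]
tool_rot: [-1.571, -0.001, 0.186]
force: [-0.1, 0.6, -0.0]
grip_width: -0.0005
```

Emit:
send_rows(
  series="0 0 0 2 0 0 0;0 0 0 4 0 0 0;0 0 0 6 0 0 0;0 0 0 8 0 0 0;0 0 0 10 0 0 0;0 0 0 12 0 0 0;0 0 0 14 0 0 0;0 0 0 16 0 0 0;0 0 0 18 0 0 0;0 0 0 20 0 0 0;0 0 0 22 0 0 0;0 0 0 24 0 0 0;0 0 0 26 0 0 0;0 0 0 29 0 0 0;0 0 0 32 0 0 0;0 0 0 35 0 0 0;0 0 0 38 0 0 0;0 0 0 41 0 0 0;0 0 0 41 0 0 0",
)

```text
clock: 10.48
position: [0.5082, 0.0647, 0.0859]
tool_rot: [-1.57, -0.001, 0.186]
force: [-0.3, -0.7, -0.9]
grip_width: 0.0
```

Run:
```python
from h import *
f=cams.grab_frame("wrist")[:,:,::-1]
cv2.imwrite("pics/w6.png",cv2.resize(f,None,fx=1.5,fy=1.5,interpolation=cv2.INTER_CUBIC))
s=monitor.observe(); print(s["position"],s["force"],s["tool_rot"],s["qpos"])
```

```text
[0.50793155 0.06475697 0.08594222] [ 0.03937325  0.01841079 -0.26840308] [-1.57044411e+00 -1.22285908e-03  1.85983539e-01] [ 0.07862653  0.61000277 -0.43125981  2.00049058  0.42592629  0.61755959
 -0.45003297]
```

View pics/w6.png

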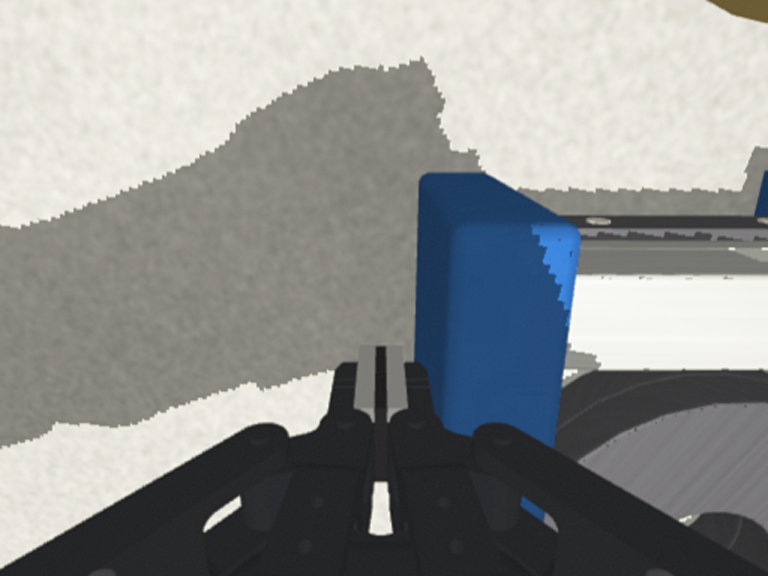

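The front panel's edge at about (420–450, 300) is against the closed finger at (425,380), so contact is made. I'll keep pushing at about 0.06 m/s.

Emit:
send_rows(
  series="0 0 0 3 0 0 0;0 0 0 7 0 0 0;0 0 0 12 0 0 0;0 0 0 17 0 0 0;0 0 0 22 0 0 0;0 0 0 27 0 0 0;0 0 0 32 0 0 0;0 0 0 37 0 0 0;0 0 0 42 0 0 0;0 0 0 47 0 0 0;0 0 0 52 0 0 0;0 0 0 57 0 0 0;0 0 0 62 0 0 0;0 0 0 67 0 0 0;0 0 0 72 0 0 0;0 0 0 77 0 0 0;0 0 0 82 0 0 0;0 0 0 86 0 0 0;0 0 0 88 0 0 0;0 0 0 88 0 0 0",
)

```text
clock: 12.2
position: [0.5943, 0.0811, 0.0858]
tool_rot: [-1.57, -0.001, 0.186]
force: [-0.7, -1.5, -0.1]
grip_width: 0.0002
```

Run:
```python
from h import *
for n in ("wrist","top"):
    f=cams.grab_frame(n)[:,:,::-1]
    if n=="top": f=f[50:280,160:400]; 
    cv2.imwrite(f"pics/{n}7.png",cv2.resize(f,None,fx=1.5 if n=="wrist" else 2.6,fy=1.5 if n=="wrist" else 2.6,interpolation=cv2.INTER_CUBIC))
s=monitor.observe(); print(s["position"],s["force"],s["tool_rot"],s["qpos"])
```

```text
[0.59372521 0.08095106 0.08574681] [-0.80163619  0.09840974  0.17853648] [-1.57050717e+00 -2.27738874e-04  1.86140265e-01] [ 0.06086157  0.71337862 -0.43139885  1.76955289  0.41305539  0.74916493
 -0.39842296]
```

View pics/wrist7.png

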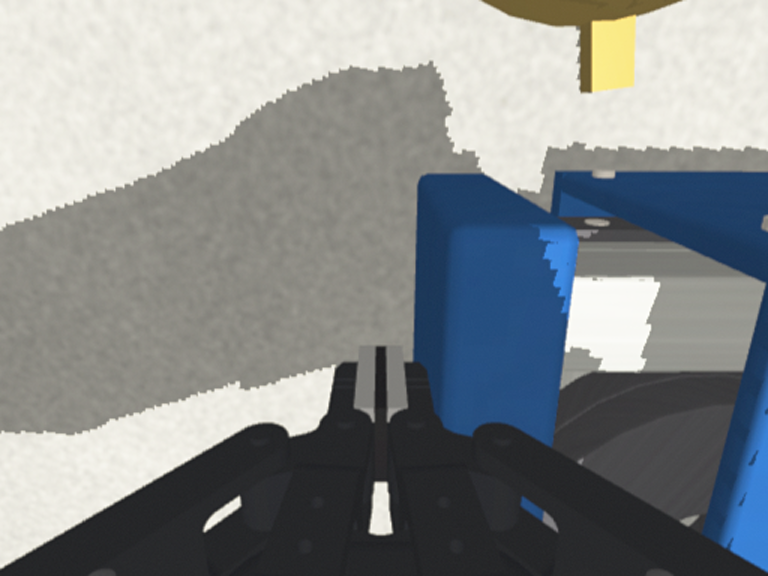

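View pics/top7.png

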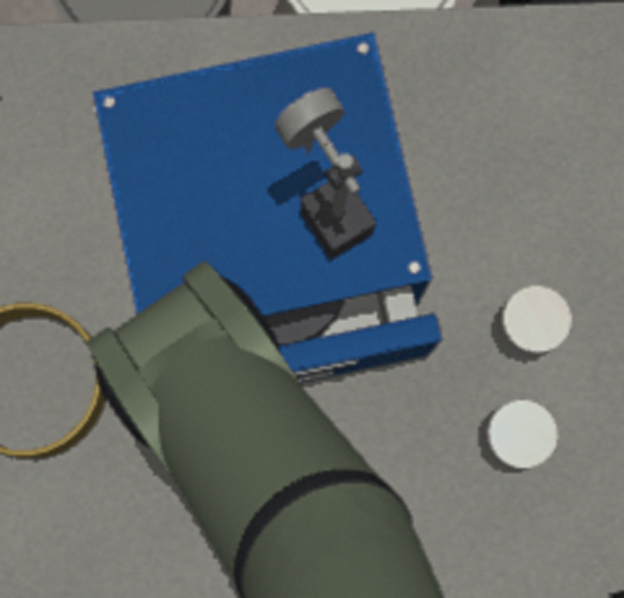

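Run:
```python
from h import *
def w(x,y,z): return ray("wrist",(x+.5)/1.5-.5,(y+.5)/1.5-.5,z)
a=np.radians(10.65);X=np.array([np.cos(a),np.sin(a),0]);Y=np.array([-X[1],X[0],0])
for v in ((450,232,.112),(578,235,.112),(555,175,.135),(766,283,.135)):
    p=w(*v);print(p@X*1e3,p@Y*1e3)
s=monitor.observe();print(s["position"]@X,s["position"]@Y)
```

```text
615.2967961719949 25.679121500128794
643.0984303183278 25.01453895310919
628.725560794844 40.693031195718056
667.710998804711 22.01053724240066
0.5984584579476399 -0.030169158983305026
```

About 25–31 mm remains, so I'll slow down.

Emit:
send_rows(
  series="0 0 0 2 0 0 0;0 0 0 4 0 0 0;0 0 0 6 0 0 0;0 0 0 8 0 0 0;0 0 0 10 0 0 0;0 0 0 12 0 0 0;0 0 0 14 0 0 0;0 0 0 16 0 0 0;0 0 0 18 0 0 0;0 0 0 20 0 0 0;0 0 0 21 0 0 0;0 0 0 22 0 0 0;0 0 0 23 0 0 0;0 0 0 24 0 0 0;0 0 0 24 0 0 0",
)

```text
clock: 13.55
position: [0.6176, 0.0852, 0.0859]
tool_rot: [-1.571, -0.0, 0.186]
force: [-1.9, 0.4, -0.8]
grip_width: 0.0003
```

Emit:
send_rows(
  series="0 0 0 1 0 0 0;0 0 0 2 0 0 0;0 0 0 3 0 0 0;0 0 0 4 0 0 0;0 0 0 4 0 0 0;0 0 0 4 0 0 0",
)

```text
clock: 14.05
position: [0.6216, 0.086, 0.0859]
tool_rot: [-1.571, -0.001, 0.186]
force: [0.5, 1.3, 0.6]
grip_width: -0.0
```

Emit:
send_rows(
  series="0 0 0 1 0 0 0;0 0 0 2 0 0 0;0 0 0 2 0 0 0;0 0 0 2 0 0 0",
)

```text
clock: 14.38
position: [0.6226, 0.0861, 0.0858]
tool_rot: [-1.571, 0.001, 0.186]
force: [-7.9, -0.0, 5.0]
grip_width: 0.0003
```

Emit:
send_rows(
  series="0 0 0 1 0 0 0;0 0 0 1 0 0 0;0 0 0 1 0 0 0",
)

```text
clock: 14.63
position: [0.6227, 0.0861, 0.0858]
tool_rot: [-1.571, 0.003, 0.186]
force: [-14.6, -2.8, 11.2]
grip_width: 0.0004
```

Run:
```python
from h import *
f=cams.grab_frame("wrist")[:,:,::-1]
cv2.imwrite("pics/w8.png",cv2.resize(f,None,fx=1.5,fy=1.5,interpolation=cv2.INTER_CUBIC))
s=monitor.observe(); print(s["position"],s["force"])
```

```text
[0.6227009  0.08610569 0.08576994] [-14.6956086   -2.65982412  11.34799012]
```

View pics/w8.png

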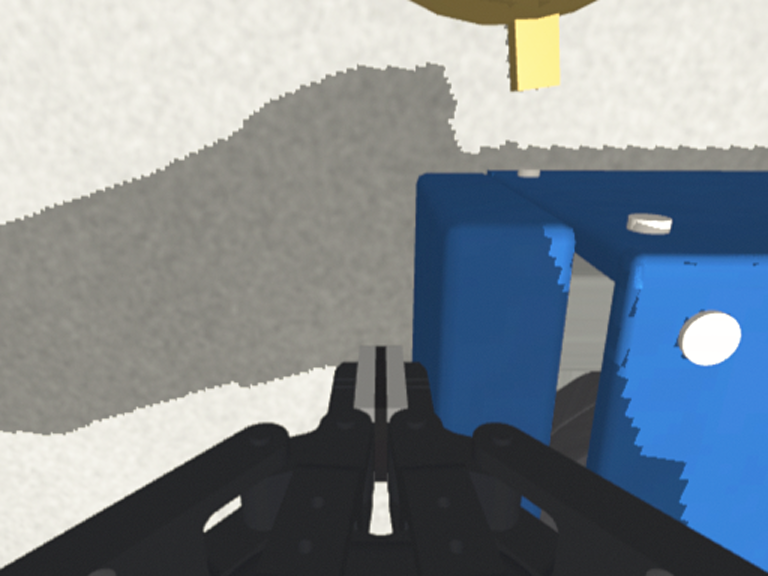

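Run:
```python
from h import *
def w(x,y,z): return ray("wrist",(x+.5)/1.5-.5,(y+.5)/1.5-.5,z)
a=np.radians(10.65);X=np.array([np.cos(a),np.sin(a),0]);Y=np.array([-X[1],X[0],0])
for v in ((446,232,.112),(575,235,.112),(615,285,.135),(600,400,.135)):
    p=w(*v);print(p@X*1e3,p@Y*1e3)
f=cams.grab_frame("top")[:,:,::-1][120:240,200:360]
cv2.imwrite("pics/top8.png",cv2.resize(f,None,fx=5,fy=5,interpolation=cv2.INTER_CUBIC))
f=cams.grab_frame("scene")[:,:,::-1][80:300,80:360]
cv2.imwrite("pics/scene8.png",cv2.resize(f,None,fx=2.7,fy=2.7,interpolation=cv2.INTER_CUBIC))
s=monitor.observe();print(s["position"]@X,s["position"]@Y,s["moment"])
```

```text
643.9385004719788 25.46040844227485
671.8908400964136 24.815726407558387
670.8265687643967 21.479227795738435
671.3702558146044 -1.6022719741826936
0.6278985105474226 -0.030418785208258754 [-0.46779006  2.68835794 -0.01434503]
```

View pics/top8.png

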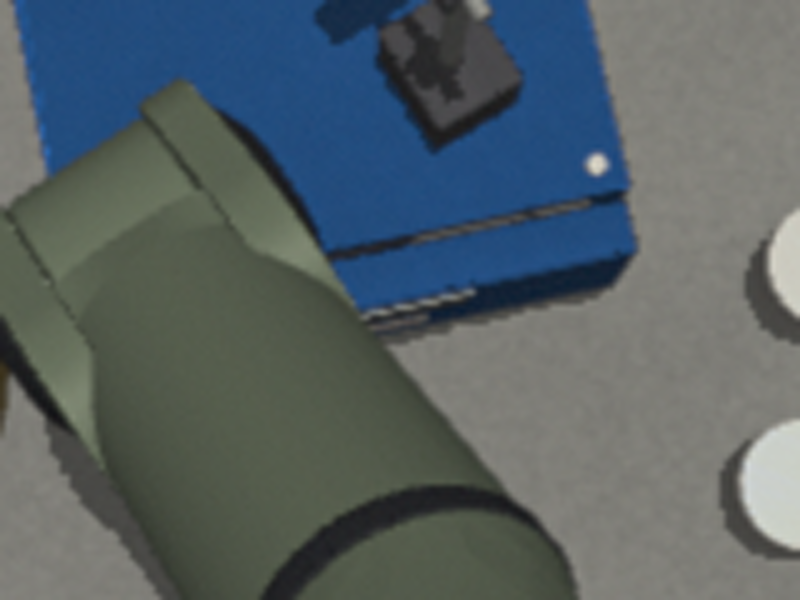

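View pics/scene8.png

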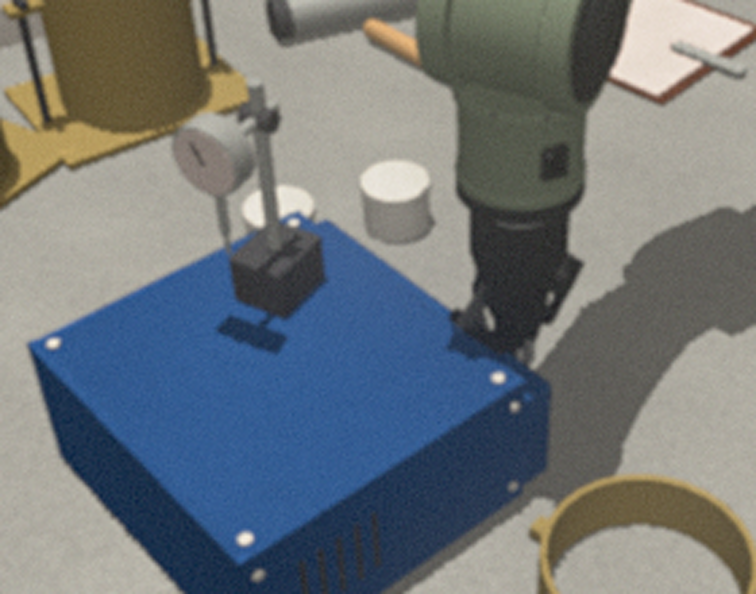

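Panel back and cabinet front coincide to about 1 mm (672 against 671). However, a knuckle of the gripper may be touching the cabinet's edge, since there is 11 N upwards. I'll back off, rise 22 mm and push again as a check.

Emit:
send_rows(
  series="0 0 0 -4 0 0 0;0 0 0 -8 0 0 0;0 0 0 -8 -11 0 0;0 0 0 -8 -22 0 0;0 0 0 -8 -22 0 0;0 0 0 -6 -22 0 0;0 0 0 -5 -22 0 0;0 0 0 -4 -22 0 0;0 0 0 -3 -22 0 0;0 0 0 -3 -22 0 0;0 0 0 -3 -22 0 0",
)

```text
clock: 15.7
position: [0.6211, 0.0859, 0.1075]
tool_rot: [-1.571, 0.0, 0.186]
force: [-0.1, -0.2, -0.3]
grip_width: -0.0
```

Emit:
send_rows(
  series="0 0 0 1 0 0 0;0 0 0 2 0 0 0;0 0 0 2 0 0 0;0 0 0 2 0 0 0",
)

```text
clock: 16.03
position: [0.623, 0.0862, 0.1077]
tool_rot: [-1.571, 0.0, 0.186]
force: [-2.1, -0.3, -0.1]
grip_width: -0.0002
```

Emit:
send_rows(
  series="0 0 0 1 0 0 0;0 0 0 1 0 0 0;0 0 0 1 0 0 0",
)

```text
clock: 16.28
position: [0.6232, 0.0863, 0.1076]
tool_rot: [-1.571, 0.002, 0.186]
force: [-8.0, -1.4, 4.4]
grip_width: -0.0004
```

Emit:
send_rows(
  series="0 0 0 1 0 0 0;0 0 0 1 0 0 0;0 0 0 1 0 0 0",
)

```text
clock: 16.53
position: [0.6233, 0.0863, 0.1075]
tool_rot: [-1.571, 0.004, 0.186]
force: [-16.0, -2.8, 8.6]
grip_width: 0.0001
```

Emit:
send_rows(
  series="0 0 0 -3 0 0 0;0 0 0 -8 0 0 0;0 0 0 -18 0 0 0;0 0 0 -35 0 0 0;0 0 0 -60 -20 0 0;0 0 0 -85 -50 0 0;0 0 0 -110 -80 0 0;0 0 0 -130 -110 0 0;0 0 0 -150 -130 -20 0;0 0 0 -160 -130 -50 0;0 0 0 -160 -130 -80 0;0 0 0 -160 -130 -110 0;0 0 0 -160 -130 -145 0;0 0 0 -160 -130 -180 0;0 0 0 -160 -130 -215 0;0 0 0 -160 -130 -250 0;0 0 0 -160 -130 -250 0;0 0 0 -160 -130 -250 0",
)

```text
clock: 18.03
position: [0.5139, -0.1904, 0.2375]
tool_rot: [-1.571, -0.0, 0.183]
force: [-0.2, 1.0, -0.6]
grip_width: -0.0001
```

Run:
```python
from h import *
t=cams.grab_frame("top")[:,:,::-1];s=cams.grab_frame("scene")[:,:,::-1]
cv2.imwrite("pics/top9.png",cv2.resize(t[50:270,150:400],None,fx=3,fy=2.7 and 3,interpolation=cv2.INTER_CUBIC)[:600])
cv2.imwrite("pics/scene9.png",cv2.resize(s[80:340,60:380],None,fx=2.3,fy=2.3,interpolation=cv2.INTER_CUBIC))
print(monitor.observe()["force"])
```

```text
[ 0.05597584 -0.36122578 -0.20311675]
```

View pics/top9.png

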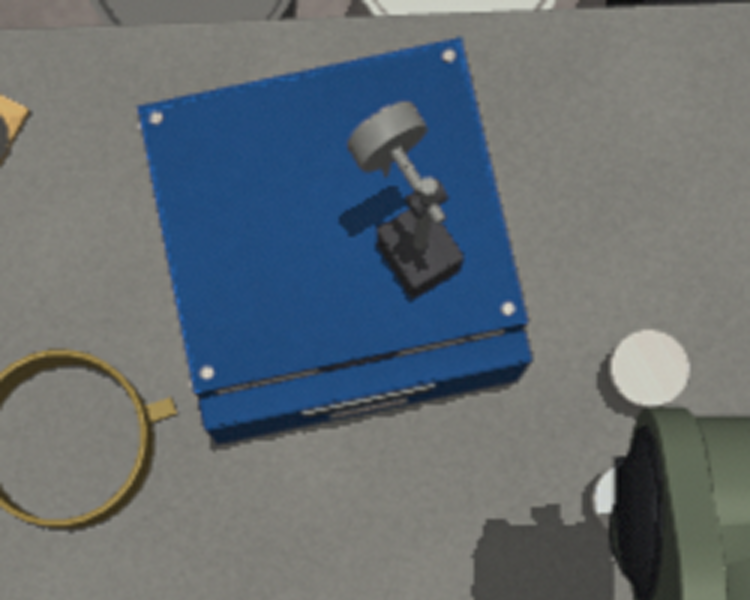

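View pics/scene9.png

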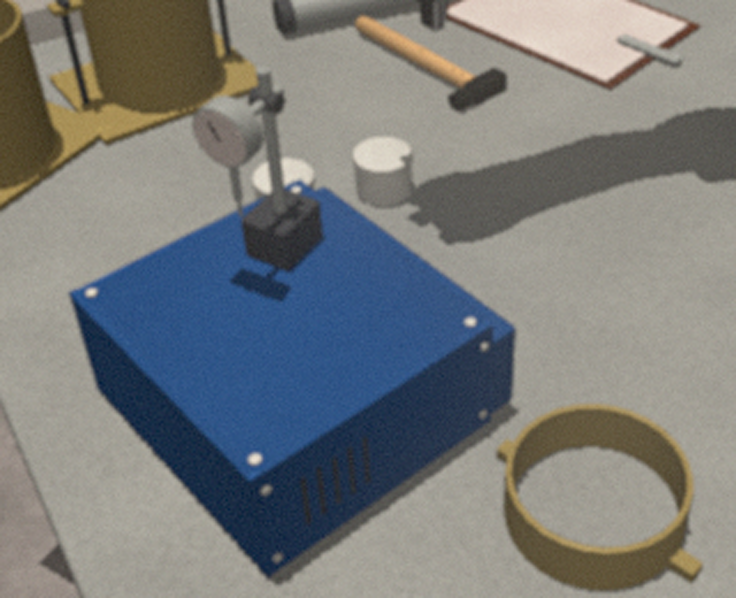

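The pictures show the drawer home, its panel against the cabinet, and all the bystanders still standing in place. One numeric check of the travel, then I'll hand in.

Run:
```python
from h import *
a=np.radians(10.65);X=np.array([np.cos(a),np.sin(a),0])
p=ray("top",150+530/3-.33,50+361/3-.33,.112); q=np.array([.5024,-.1734,.112])
print("travel",(p-q)@X, p)
bot.job_done()
```

```text
travel 0.1796876143881251 [ 0.67888696 -0.13963142  0.112     ]
the job is handed in; nothing more can be done
```

The drawer is fully home and I've handed the job in; it reports no verdict.

**What I did:** The catch recess was about 85 mm behind the front end of the rail. I pressed the catch about 7 mm down with the closed fingertips, at 4.3 N. Holding it down, I moved the drawer in about 37 mm, then lifted off and pushed on the front panel at no more than about 0.06 m/s until it stopped.

**What the last checks showed:**
- **Travel:** the drawer went in about 179.7 mm, measured from the top camera.
- **Stop:** the first push met upward force, so I backed off, rose 22 mm and pushed again. It stopped within 1 mm of the same place, at about 16 N.
- **Clear of the scene:** the arm is clear and the force reads about 0 N. The dial stand, collar and tins look undisturbed in the pictures, though the arm partly hid one tin in the last top view.

**What I couldn't check:** with the drawer shut, neither the weights' final position nor the catch springing back up can be seen. The weights lay in place when last seen, with the drawer partly in.

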